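# Slide the nail-tip board out into the curing lamp and hold it

### The job

Lay the wooden nail-tip board on the narrow metal stand between its two pins, tips toward the curing lamp, with the board's dark cross line still at least 5 cm short of the pins. Then slide it outward along the stand, without lifting it off, until the dark line stands exactly between the two pins, so that the tips are in the lamp's mouth. The board tips over there if left alone: finish while holding its tail, so that it stays level, still bearing on the stand and clear of the lamp, and leave the other things where they are.

Things in the scene. Friction and masses are not known exactly. Their poses are not given: they have to be found in the camera images.
- board: Loose flat board of light wood, 210 x 50 x 8 mm (x, y, z), 0.10 to 0.20 kg, evenly weighted. Origin: centre of its underside. +x points to its head end, which carries six white nail tips (3 mm high, fixed on top, within 55 mm of that end); -x is the plain tail end. Starts flat on the desk. Grip it across its 50 mm width.
- board_line (a point): Middle of the dark cross line on the board's upper face: 25 mm from the board's middle toward the tail, so 130 mm from the head end and 80 mm from the tail end.
- board_head (a point): Middle of the top edge of the board's head end.
- stand: Fixed aluminium stand, a T from above, flat top 24 mm over the desk. Origin on the desk midway between the two pins; +x outward, to the lamp. Cross bar 12 mm (x) by 84 mm (y), centred on the origin; spine 28 mm wide (fingers pass on both sides of it) back to x = -150 mm. Two upright dark pins, 8 mm thick, on the bar at y = +36 and -36 mm, 42 mm over the desk; 64 mm free between them.
- stand_mark (a point): Midpoint between the two pins, on the stand's top face (24 mm above the desk). The board's line must come over this point.
- lamp: Fixed white domed curing lamp, 188 (x) x 250 (y) x 130 (z) mm, origin under its middle, its open mouth facing its own -x, toward the stand. The mouth begins 94 mm before its origin (65 to 90 mm beyond the pins); the opening is about 170 mm wide and 46 mm high.
- jar_flake: Bystander: small clear jar, 43 x 43 x 25 mm, origin under its middle.
- jar_tall: Bystander: taller clear jar, 39 x 39 x 43 mm, origin under its middle.
- stone_wheel: Bystander: flat clear round box, 71 mm across, 12 mm high, origin under its middle.
- swatch: Bystander: comb of six lacquered sample tips, 43 x 117 x 6 mm, origin under its middle.

How it is judged:
By the outcome, as a careful person would: the job done as asked, in the order asked, and still so for the second after the job is handed in, while the arm keeps its last pose, push and grip.
It also fails if it takes over 48 s, if anything falls off the work surface, if the arm or the gripper's body presses on something with over 40 N, if the wrist force passes 120 N, or if a joint passes its speed limit or range.

### The arm

A 6-joint arm with a two-finger parallel gripper is mounted at the origin on a cart in front of the work surface, level with it; the furniture and walls round the work are solid. World frame = base frame: x ahead of the robot, y to its left, z up, the work surface at z = 0. Lengths are in m, angles in degrees, forces in N, time in s.
With the tool pointing down it reaches from about 0.375 to 0.9 m from the base axis. Payload 3.1 kg.
Tool frame: the origin (TCP) lies on the centre line of the jaws, within the pads' length; the fingertips stand 17 mm ahead of it and the grasp point (between the pads) lies 2 mm behind it; z points along the fingers, y is the line along which they close (so a half turn about z gives the same grasp; the last joint's range is limited). The gripper opens to 87 mm and grips with 3 to 60 N. Pads are 19 mm wide; open, the fingers measure 117 mm over their backs; the gripper's body (75 mm by 190 mm) begins 51 mm behind the grasp point.
Start: joints at [-79.498, 30.224, 82.088, -0, 67.689, -10.227], TCP at [0.221, -0.585, 0.24] pointing down, gripper open.
Joint ranges: [-176.69, 176.69], [-43.24, 126.21], [12.49, 139.97], [-82, 262], [0, 151.66], [-163.58, 163.58]. Speed limits (degrees/s): [159.86, 159.86, 180, 180, 180, 180].

### API

Orientations are given as a 3x3 rotation matrix whose columns are the frame's x, y, z axes.
In Python, from rig import bot, imaging, finder gives the robot as it stands. The module is installed in compiled form; this text tells all that it offers.
- The arm moves only by the tool play_rows, never from a script. Its argument "motion" is a list that holds one entry, the list of rows, each a list of 6 numbers: the shift along the tool's x, y, z in m, then the turn, a rotation vector about the tool's x, y, z in degrees. In form: [[[dx, dy, dz, wx, wy, wz], ...]]. A call has 1 to 8 rows; each row is the pose to reach, as a shift and turn from the pose commanded when the call began, along the tool's axes at that moment; what a row does not reach only later rows make up. A row lasts 1/12 s, in which the tool goes at most 41.7 mm and 7.16 degrees, less where a joint would pass 70% of its speed; a pose out of reach is approached as far as the arm can. A call with a gripper value outside its range is refused whole. "fingers" is the finger opening in m, from 0 to 0.087, set as the call begins (left out, the last holds). The fingers move at their own pace and stop on an object; the grip force is fixed at half the most. Time passes only in rows, so rows that repeat a pose let the fingers close. It gives the time, the measured TCP pose, the force, the opening and the grip force at its end, in the units of the state.
- bot.read_state(): the state, without advancing time (a new reading comes with each control period).
- imaging.capture(name): name is "side" or "top"; returns a dict with "frame" (480x640x3 uint8, red, green, blue), "camera_matrix" (3x3 intrinsics, pixels), "k1" (the pictures are not rectified: a ray, as slopes to the right and down, at radius r is drawn at 1 + k1 r^2 times it, then the intrinsics apply), "R" (3x3) and "t" (3): a world point X has camera coordinates R X + t. Camera axes: x right, y down, z forward; pixel columns grow to the right and rows downward; lengths in m; the calibration is good to about 2 mm. A picture is of the moment at which its call begins. There is no depth.
- bot.hand_in(): hands the job in; it is judged then, once.
Trained networks look in the newest picture that a camera, given by its name, has taken for a name from the list of things; names that differ only in an ending like _2 or _b are one class to them, and where a whole thing is asked for, a point or a joint stands for the part that bears it (a point fixed in the world has none). Each returns a list of dicts, best first, with "confidence" (0 to 1); they miss things now and then, are a little off and sometimes report something else, mostly with a low value. They report only what shows in the picture. A call takes as long as a camera call.
- finder.recognise(camera, name): "at" ([x, y, z] in m, in world coordinates, good to about 4 mm: the middle of the surface that is visible of it).
- finder.outline_of(camera, name): "pixels" (480x640 bool, what is visible of it).
The state is a dict: "time_s": time; "joint_positions": joint angles; "qvel": joint speeds; "tau": joint torques, N m; "position": TCP position; "tcp_rot": TCP orientation; "force": force on the tool from outside, world axes, zero at the start; "moment": the same for the moment, N m; "opening": opening from 0.0 (shut) to 1.0 (fully open); "grasp_force": force on a finger pad.
Only numpy, scipy, OpenCV 4.12 (cv2) and the standard library are available. Lean on these libraries where they do the work, as an engineer would, in place of code of your own. Each camera call takes 0.05 s, during which the arm holds its last target. There are 200 camera calls.

## Working session

There is one attempt and no reset: what is moved stays moved. The work goes in short steps, Python scripts to look and compute and a tool call to move; the robot and the scene stay as the last step left them, time stands still between calls to the robot, and variables do not carry over. Pictures are saved under pics/ and viewed, at most 10 in all, crops included, and the job is handed in when it is done.

Besides the shell and the picture viewer there is one more tool, called after "Call:" as name([rows], argument=value, ...), one row to a line, values as JSON. play_rows: Moves the arm, as the interface text tells. Its arguments: {"type":"object","properties":{"motion":{"type":"array"},"fingers":{"type":"number"}},"required":["motion"]}

```bash
mkdir -p pics
cat > h.py <<'E'
import numpy as np, cv2
from rig import bot, imaging, finder
def ray(c,px):
    K=np.array(c["camera_matrix"]);d=np.array([c["k1"],0,0,0,0.])
    u=cv2.undistortPoints(np.array(px,float).reshape(-1,1,2),K,d).reshape(-1,2)
    R=np.array(c["R"]);t=np.array(c["t"])
    return -R.T@t,(R.T@np.c_[u,np.ones(len(u))].T).T
def onz(c,px,z):
    o,d=ray(c,px);return o+d*((z-o[2])/d[:,2])[:,None]
def proj(c,X):
    K=np.array(c["camera_matrix"]);R=np.array(c["R"]);t=np.array(c["t"])
    return cv2.projectPoints(np.array(X,float).reshape(-1,3),cv2.Rodrigues(R)[0],t,K,np.array([c["k1"],0,0,0,0.]))[0].reshape(-1,2)
def tri(c1,p1,c2,p2):
    o1,d1=ray(c1,[p1]);o2,d2=ray(c2,[p2]);d1=d1[0];d2=d2[0]
    s=np.linalg.lstsq(np.c_[d1,-d2],o2-o1,rcond=None)[0]
    a=o1+s[0]*d1;b=o2+s[1]*d2;return (a+b)/2,np.linalg.norm(a-b)
E
python3 - <<'E'
from h import *
for n in("side","top"):
    c=imaging.capture(n);cv2.imwrite(f"pics/{n}0.png",c["frame"][...,::-1])
    print(n,"cam",-np.array(c["R"]).T@c["t"],c["k1"])
    for k in("board","board_line","board_head","stand","stand_mark","lamp","jar_flake","jar_tall","stone_wheel","swatch"):
        r=finder.recognise(n,k);print(k,[(np.round(q["at"],4).tolist(),round(q["confidence"],2)) for q in r[:2]])
        if k in("board","stand","swatch"):
            for q in finder.outline_of(n,k)[:1]:
                m=q["pixels"].astype(np.uint8);cs=max(cv2.findContours(m,0,2)[0],key=cv2.contourArea)
                print("  box",np.round(cv2.boxPoints(cv2.minAreaRect(cs))).tolist(),m.sum())
s=bot.read_state();print(s["time_s"],s["position"],np.round(s["tcp_rot"],3).tolist())
E
```

```text
side cam [ 0.56476086 -0.66898457  0.61972338] -0.012052811213298311
board [([0.4506, 0.2516, 0.0067], 0.62)]
  box [[268.0, 159.0], [287.0, 152.0], [305.0, 200.0], [286.0, 207.0]] 952
board_line [([0.4505, 0.2516, 0.0064], 0.69)]
board_head [([0.4502, 0.257, 0.008], 0.72)]
stand [([0.5465, -0.1099, 0.0248], 0.82)]
  box [[294.0, 238.0], [340.0, 238.0], [340.0, 303.0], [294.0, 303.0]] 1424
stand_mark [([0.5449, -0.1194, 0.0255], 0.88)]
lamp [([0.5352, -0.3435, 0.097], 0.96)]
jar_flake [([0.403, 0.078, 0.0203], 0.83)]
jar_tall [([0.6769, 0.0674, 0.0367], 0.77)]
stone_wheel [([0.404, -0.0387, 0.0115], 0.57), ([0.6548, -0.0615, 0.0035], 0.32)]
swatch []
  box [[367.0, 252.0], [388.0, 251.0], [390.0, 292.0], [369.0, 293.0]] 658
top cam [0.41873577 0.00937841 1.10864131] -0.05369461198247983
board [([0.4448, 0.2656, 0.0076], 0.69)]
  box [[169.0, 285.0], [251.0, 258.0], [257.0, 278.0], [176.0, 305.0]] 1768
board_line [([0.4513, 0.2668, 0.0077], 0.9)]
board_head [([0.4471, 0.2652, 0.0067], 0.8)]
stand [([0.5443, -0.0724, 0.0269], 0.66), ([0.4447, 0.2693, 0.009], 0.19)]
  box [[313.0, 256.0], [314.0, 221.0], [377.0, 223.0], [376.0, 258.0]] 927
stand_mark [([0.5457, -0.0686, 0.0247], 0.61)]
lamp [([0.5177, -0.2822, 0.108], 0.68)]
jar_flake [([0.4054, 0.0909, 0.0266], 0.69)]
jar_tall [([0.6738, 0.0804, 0.0415], 0.46)]
stone_wheel [([0.4073, -0.0322, 0.008], 0.75)]
swatch [([0.6476, -0.0587, 0.0008], 0.77)]
  box [[319.0, 187.0], [364.0, 187.0], [364.0, 203.0], [319.0, 203.0]] 515
1.4 [ 0.22124447 -0.58451977  0.23956928] [[0.935, 0.354, 0.0], [0.354, -0.935, -0.0], [-0.0, 0.0, -1.0]]
```

View pics/side0.png

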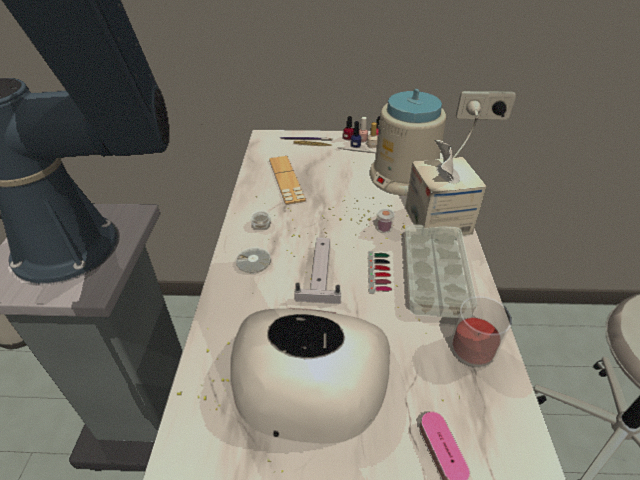

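View pics/top0.png

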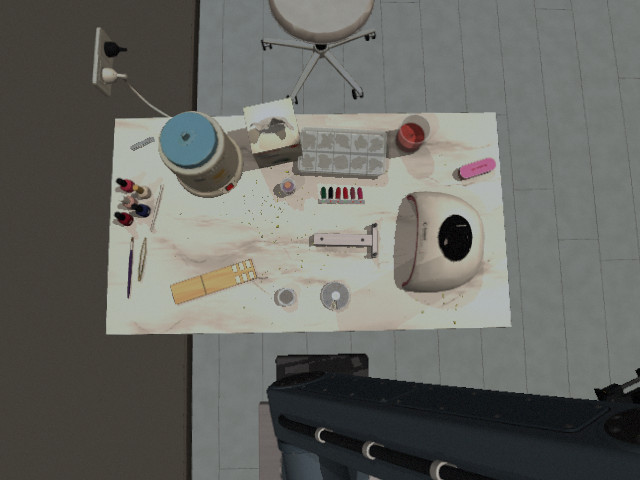

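Run:
```python
from h import *
t=cv2.imread("pics/top0.png");s=cv2.imread("pics/side0.png")
can=np.zeros((600,800,3),np.uint8)
def put(im,x0,y0,w,h,X,Y):can[Y:Y+4*h,X:X+4*w]=cv2.resize(im[y0:y0+h,x0:x0+w],None,fx=4,fy=4,interpolation=cv2.INTER_CUBIC)
put(t,165,250,100,60,0,0);put(t,305,215,80,50,400,0)
put(s,285,230,65,80,0,250);put(s,262,148,50,65,270,250);put(t,390,190,50,80,480,250)
cv2.imwrite("pics/crop.png",can)
ct=imaging.capture("top");cs=imaging.capture("side")
print(proj(ct,[[.545,-.118,.024]]),proj(cs,[[.545,-.118,.024]]))
```

```text
[[369.29534572 237.32917374]] [[320.6817043  286.40258666]]
```

View pics/crop.png

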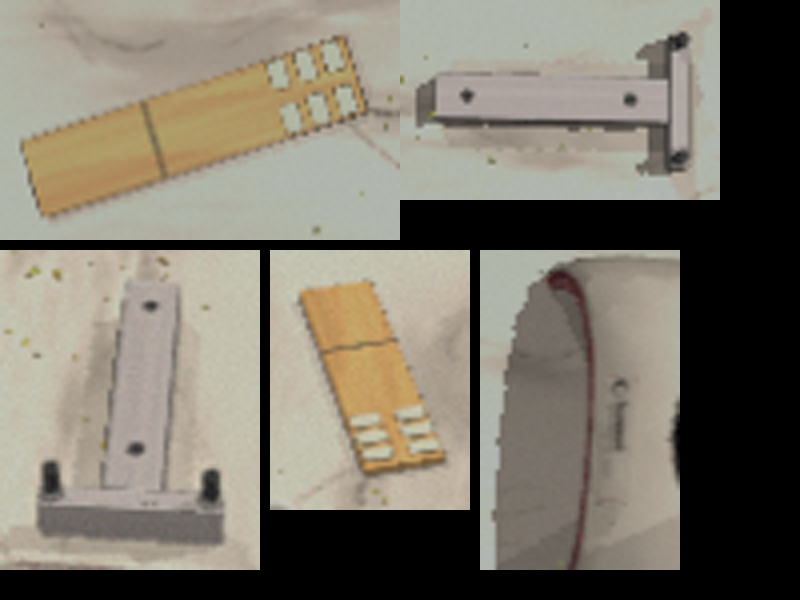

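Run:
```python
from h import *
ct=imaging.capture("top");cs=imaging.capture("side")
T1=lambda x,y:[165+(x+.5)/4-.5,250+(y+.5)/4-.5]
T2=lambda x,y:[305+(x-400+.5)/4-.5,215+(y+.5)/4-.5]
S1=lambda x,y:[285+(x+.5)/4-.5,230+(y-250+.5)/4-.5]
S2=lambda x,y:[262+(x-270+.5)/4-.5,148+(y-250+.5)/4-.5]
p=lambda n,a,b:print(n,*np.round(tri(ct,a,cs,b)[0],4),round(tri(ct,a,cs,b)[1],4))
p("tailL",T1(22,143),S2(373,283));p("tailR",T1(43,216),S2(302,292))
p("headL",T1(347,37),S2(443,459));p("headR",T1(368,108),S2(364,466))
p("lineL",T1(143,101),S2(398,342));p("lineR",T1(165,180),S2(322,353))
p("bolt1",T2(467,95),S1(150,305));p("bolt2",T2(630,100),S1(137,449))
p("pinfarT",T2(681,39),S1(208,472));p("pinnearT",T2(681,155),S1(51,464))
b=onz(ct,[T1(22,143),T1(43,216),T1(347,37),T1(368,108),T1(154,140)],.008);print("top board z8",b.round(4).tolist())
b2=onz(cs,[S2(373,283),S2(302,292),S2(443,459),S2(364,466),S2(360,347)],.008);print("side",b2.round(4).tolist())
print("bar top",onz(ct,[T2(690,46),T2(688,168),T2(668,80),T2(667,124),T2(438,75),T2(434,119)],.024).round(4).tolist())
print("bar side",onz(cs,[S1(38,508),S1(223,515),S1(40,490),S1(222,492),S1(127,283),S1(180,286)],.024).round(4).tolist())
print("mark z24",onz(ct,[T2(679,103)],.024),onz(cs,[S1(131,501)],.024))
```

```text
tailL 0.4381 0.3754 0.0055 0.0027
tailR 0.3925 0.361 0.0067 0.0009
headL 0.4988 0.1736 0.0062 0.0001
headR 0.4541 0.16 0.0105 0.0012
lineL 0.4619 0.2999 0.0067 0.001
lineR 0.4138 0.2859 0.0067 0.0019
bolt1 0.5444 -0.0005 0.0248 0.0002
bolt2 0.5404 -0.1002 0.0236 0.0014
pinfarT 0.574 -0.1305 0.0418 0.0004
pinnearT 0.5038 -0.128 0.0422 0.0002
top board z8 [[0.4368, 0.3743, 0.008], [0.392, 0.3605, 0.008], [0.4987, 0.1734, 0.008], [0.4547, 0.1605, 0.008], [0.4373, 0.2924, 0.008]]
side [[0.44, 0.3715, 0.008], [0.3933, 0.359, 0.008], [0.4989, 0.1712, 0.008], [0.453, 0.1632, 0.008], [0.4386, 0.2916, 0.008]]
bar top [[0.5724, -0.1382, 0.024], [0.4973, -0.1344, 0.024], [0.5516, -0.1239, 0.024], [0.5245, -0.1224, 0.024], [0.5573, 0.0171, 0.024], [0.5302, 0.02, 0.024]]
bar side [[0.4978, -0.1381, 0.024], [0.5809, -0.1399, 0.024], [0.4979, -0.1272, 0.024], [0.5805, -0.1261, 0.024], [0.532, 0.0171, 0.024], [0.5593, 0.0154, 0.024]]
mark z24 [[ 0.53725495 -0.13021971  0.024     ]] [[ 0.53948355 -0.13274727  0.024     ]]
```

Call:
play_rows([
  [[0.37,-0.325,0,0,0,-86],[0.37,-0.325,0,0,0,-86],[0.37,-0.325,0,0,0,-86],[0.37,-0.325,0,0,0,-86],[0.37,-0.325,0,0,0,-86],[0.37,-0.325,0,0,0,-86],[0.37,-0.325,0,0,0,-86],[0.37,-0.325,0,0,0,-86]],
], fingers=0.087)

```text
time_s: 2.27
position: [0.3782, -0.2884, 0.2398]
tcp_rot: [[0.202, 0.979, 0.001], [0.979, -0.202, -0.0], [-0.0, 0.001, -1.0]]
force: [0.4, -0.7, 0.7]
opening: 0.998
grasp_force: 0.0
```

```bash
cat > go.py <<'E'
# usage: go.py x y z xangle  -> shift & turn from the current pose (tool axes)
from h import *; import sys
from scipy.spatial.transform import Rotation as Ro
s=bot.read_state();R=np.array(s["tcp_rot"]);p=np.array(s["position"])
a=[float(v) for v in sys.argv[1:]]
c,q=np.cos(np.radians(a[3])),np.sin(np.radians(a[3]))
G=np.array([[c,q,0],[q,-c,0],[0,0,-1.]])
print("t",s["time_s"],"pos",p.round(4),"xang",np.degrees(np.arctan2(R[1,0],R[0,0])).round(2),"open",s["opening"],"gf",s["grasp_force"],"F",np.round(s["force"],1))
print("shift",(R.T@(np.array(a[:3])-p)).round(4),"turn",Ro.from_matrix(R.T@G).as_rotvec(degrees=True).round(2))
E
python3 go.py .446 .267 .1 106.95
```

```text
t 2.2667 pos [ 0.3782 -0.2884  0.2398] xang 78.35 open 0.9978045192548259 gf 0.0 F [ 0.4 -0.7  0.7]
shift [ 0.5577 -0.0459  0.1396] turn [  0.03   0.03 -28.6 ]
```

Call:
play_rows([
  [[0.558,-0.046,0.14,0,0,-28.6],[0.558,-0.046,0.14,0,0,-28.6],[0.558,-0.046,0.14,0,0,-28.6],[0.558,-0.046,0.14,0,0,-28.6],[0.558,-0.046,0.14,0,0,-28.6],[0.558,-0.046,0.14,0,0,-28.6],[0.558,-0.046,0.14,0,0,-28.6],[0.558,-0.046,0.14,0,0,-28.6]],
])

```text
time_s: 2.93
position: [0.4188, 0.0324, 0.1586]
tcp_rot: [[-0.286, 0.958, 0.001], [0.958, 0.286, -0.0], [-0.001, 0.001, -1.0]]
force: [0.5, -0.4, 0.3]
opening: 1.004
grasp_force: 0.0
```

```bash
python3 go.py .446 .267 .06 106.95
```

```text
t 2.9333 pos [0.4188 0.0324 0.1586] xang 106.6 open 1.0042592566543669 gf 0.0 F [ 0.5 -0.4  0.3]
shift [0.2171 0.093  0.0986] turn [ 0.07  0.03 -0.35]
```

Call:
play_rows([
  [[0.217,0.093,0.099,0,0,-0.3],[0.217,0.093,0.099,0,0,-0.3],[0.217,0.093,0.099,0,0,-0.3],[0.217,0.093,0.099,0,0,-0.3],[0.217,0.093,0.099,0,0,-0.3],[0.217,0.093,0.099,0,0,-0.3],[0.217,0.093,0.099,0,0,-0.3],[0.217,0.093,0.099,0,0,-0.3]],
])

```text
time_s: 3.6
position: [0.4454, 0.2674, 0.0586]
tcp_rot: [[-0.295, 0.955, -0.0], [0.955, 0.295, -0.0], [0.0, -0.0, -1.0]]
force: [0.0, -1.1, -0.1]
opening: 0.999
grasp_force: 0.0
```

```bash
python3 go.py .446 .267 .0195 106.95
```

```text
t 3.6 pos [0.4454 0.2674 0.0586] xang 107.18 open 0.9985020481882674 gf 0.0 F [ 0.  -1.1 -0.1]
shift [-0.0006  0.0005  0.0391] turn [-0.02 -0.    0.23]
```

Call:
play_rows([
  [[0,0,0.015,0,0,0],[0,0,0.028,0,0,0],[0,0,0.036,0,0,0],[0,0,0.039,0,0,0],[0,0,0.039,0,0,0]],
])

```text
time_s: 4.02
position: [0.4454, 0.2641, 0.0206]
tcp_rot: [[-0.29, 0.957, -0.001], [0.957, 0.29, -0.0], [-0.0, -0.001, -1.0]]
force: [-0.1, -0.6, 0.7]
opening: 0.999
grasp_force: 0.0
```

Call:
play_rows([
  [[0,0,0,0,0,0],[0,0,0,0,0,0],[0,0,0,0,0,0],[0,0,0,0,0,0],[0,0,0,0,0,0],[0,0,0,0,0,0],[0,0,0,0,0,0],[0,0,0,0,0,0]],
], fingers=0.04)

```text
time_s: 4.68
position: [0.4459, 0.2654, 0.0209]
tcp_rot: [[-0.291, 0.957, 0.001], [0.957, 0.291, 0.0], [0.0, 0.001, -1.0]]
force: [0.5, -0.0, 0.5]
opening: 0.567
grasp_force: 30.0
```

```bash
python3 go.py .446 .267 .09 106.95
```

```text
t 4.6833 pos [0.4459 0.2654 0.0209] xang 106.93 open 0.5670073187404625 gf 29.999328553676605 F [ 0.5 -0.   0.5]
shift [ 0.0015  0.0006 -0.0691] turn [ 0.06 -0.   -0.02]
```

Call:
play_rows([
  [[0,0,-0.015,0,0,0],[0,0,-0.035,0,0,0],[0,0,-0.06,0,0,0],[0,0,-0.08,0,0,0],[0,0,-0.08,0,0,0]],
])

```text
time_s: 5.1
position: [0.4473, 0.266, 0.1037]
tcp_rot: [[-0.291, 0.957, 0.006], [0.957, 0.291, 0.002], [0.0, 0.006, -1.0]]
force: [0.6, 0.1, -2.7]
opening: 0.567
grasp_force: 30.0
```

```bash
python3 go.py .541 -.077 .09 87.94
```

```text
t 5.1 pos [0.4473 0.266  0.1037] xang 106.94 open 0.567078990121813 gf 29.997868537902832 F [ 0.6  0.1 -2.7]
shift [-0.3554 -0.0103  0.0135] turn [ 0.35 -0.07 19.  ]
```

Call:
play_rows([
  [[-0.015,0,0,0,0,1],[-0.045,-0.001,0,0,0,3],[-0.08,-0.002,0,0,0,5],[-0.115,-0.003,0,0,0,7],[-0.15,-0.004,0,0,0,9],[-0.185,-0.005,0,0,0,11],[-0.22,-0.006,0,0,0,13],[-0.255,-0.007,0,0,0,15]],
])

```text
time_s: 5.77
position: [0.5123, 0.0177, 0.0995]
tcp_rot: [[-0.032, 0.999, -0.003], [0.999, 0.032, 0.001], [0.001, -0.002, -1.0]]
force: [1.0, -0.2, -1.4]
opening: 0.565
grasp_force: 30.0
```

```bash
python3 go.py .541 -.077 .09 87.94
```

```text
t 5.7667 pos [0.5123 0.0177 0.0995] xang 91.82 open 0.5652215312470126 gf 29.998165369033813 F [ 1.  -0.2 -1.4]
shift [-0.0956  0.0257  0.0094] turn [-0.14 -0.03  3.88]
```

Call:
play_rows([
  [[-0.035,0.008,0,0,0,1.5],[-0.065,0.016,0,0,0,3],[-0.085,0.023,0.005,0,0,3.9],[-0.095,0.0257,0.009,0,0,3.9],[-0.0955,0.0257,0.009,0,0,3.9],[-0.0955,0.0257,0.009,0,0,3.9]],
])

```text
time_s: 6.27
position: [0.5404, -0.0747, 0.0905]
tcp_rot: [[0.035, 0.999, -0.004], [0.999, -0.035, 0.002], [0.002, -0.004, -1.0]]
force: [-0.8, 0.0, -2.0]
opening: 0.565
grasp_force: 30.0
```

```bash
python3 go.py .541 -.077 .047 87.94
python3 - <<'E'
from h import *
can=np.zeros((560,800,3),np.uint8)
c=imaging.capture("side");can[:, :400]=cv2.resize(c["frame"][210:350,270:370],(400,560))[...,::-1]
c=imaging.capture("top");can[:400,400:]=cv2.resize(c["frame"][190:290,300:400],(400,400))[...,::-1]
cv2.imwrite("pics/hover.png",can)
E
```

```text
t 6.2667 pos [ 0.5404 -0.0747  0.0905] xang 87.99 open 0.564643902121295 gf 29.99791145324707 F [-0.8  0.  -2. ]
shift [-0.0024  0.0008  0.0435] turn [-0.21 -0.09  0.05]
```

View pics/hover.png

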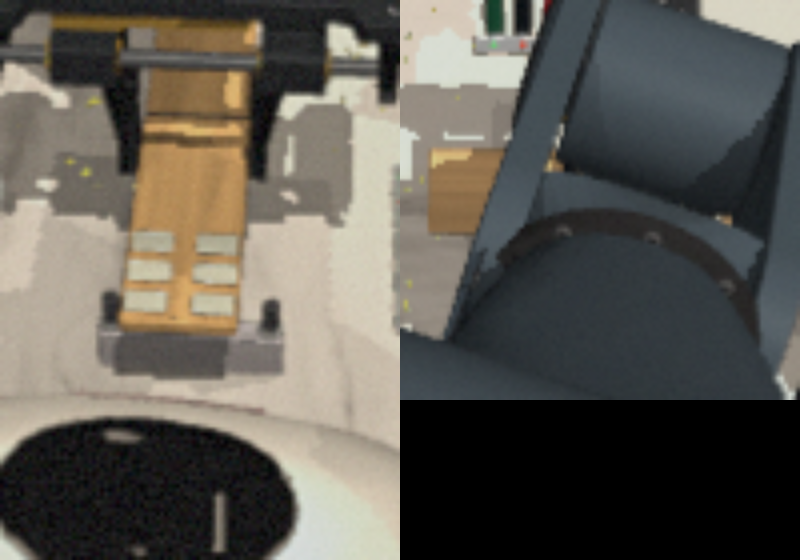

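Call:
play_rows([
  [[0,0,0.012,0,0,0],[0,0,0.025,0,0,0],[0,0,0.035,0,0,0],[0,0,0.041,0,0,0],[0,0,0.044,0,0,0],[0,0,0.0455,0,0,0],[0,0,0.0455,0,0,0]],
])

```text
time_s: 6.95
position: [0.5419, -0.075, 0.0461]
tcp_rot: [[0.034, 0.999, -0.0], [0.999, -0.034, 0.0], [0.0, -0.0, -1.0]]
force: [0.4, 0.1, -2.3]
opening: 0.568
grasp_force: 30.0
```

```bash
python3 go.py .541 -.077 .0445 87.94
python3 - <<'E'
from h import *
c=imaging.capture("side");cv2.imwrite("pics/down.png",cv2.resize(c["frame"][210:350,260:380],None,fx=4,fy=4,interpolation=cv2.INTER_CUBIC)[...,::-1])
print(finder.recognise("side","board_head")[:1],finder.recognise("side","board_line")[:1])
E
```

```text
t 6.95 pos [ 0.5419 -0.075   0.0461] xang 88.05 open 0.5680605066623015 gf 29.997842609882355 F [ 0.4  0.1 -2.3]
shift [-0.002  -0.0008  0.0016] turn [-0.01 -0.01  0.11]
[{'at': [0.5415, -0.1026, 0.0322], 'confidence': 0.67}] [{'at': [0.5435, -0.1067, 0.03], 'confidence': 0.65}]
```

View pics/down.png

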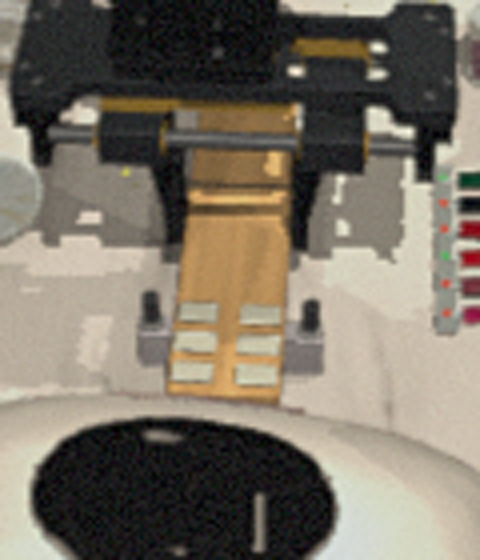

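Call:
play_rows([
  [[0,0,0.001,0,0,0],[0,0,0.0018,0,0,0],[0,0,0.0018,0,0,0]],
])

```text
time_s: 7.35
position: [0.5422, -0.0756, 0.0449]
tcp_rot: [[0.035, 0.999, 0.001], [0.999, -0.035, -0.0], [-0.0, 0.001, -1.0]]
force: [-0.2, 0.5, 1.4]
opening: 0.564
grasp_force: 30.0
```

Call:
play_rows([
  [[0,0,0,0,0,0],[0,0,0,0,0,0],[0,0,0,0,0,0],[0,0,0,0,0,0],[0,0,0,0,0,0],[0,0,0,0,0,0]],
], fingers=0.087)

```text
time_s: 7.85
position: [0.5419, -0.0754, 0.0444]
tcp_rot: [[0.034, 0.999, -0.0], [0.999, -0.034, 0.0], [0.0, -0.0, -1.0]]
force: [-0.4, -0.7, -0.5]
opening: 0.934
grasp_force: 0.0
```

Call:
play_rows([
  [[0.015,0,0,0,0,0],[0.035,0,0,0,0,0],[0.06,0,0.005,0,0,0],[0.08,0,0.012,0,0,0],[0.088,0,0.017,0,0,0],[0.088,0,0.017,0,0,0],[0.088,0,0.017,0,0,0]],
])

```text
time_s: 8.43
position: [0.5449, 0.0125, 0.0271]
tcp_rot: [[0.033, 0.999, -0.001], [0.999, -0.033, -0.0], [-0.0, -0.001, -1.0]]
force: [0.6, 0.0, -0.2]
opening: 0.996
grasp_force: 0.0
```

```bash
python3 go.py .544 .015 .027 87.94
python3 - <<'E'
from h import *
c=imaging.capture("side");cv2.imwrite("pics/rel.png",cv2.resize(c["frame"][210:330,265:375],None,fx=5,fy=5,interpolation=cv2.INTER_CUBIC)[...,::-1])
E
```

```text
t 8.4333 pos [0.5449 0.0125 0.0271] xang 88.09 open 0.9964292934815949 gf 0.0 F [ 0.6  0.  -0.2]
shift [ 0.0024 -0.001   0.0001] turn [-0.03  0.01  0.15]
```

View pics/rel.png

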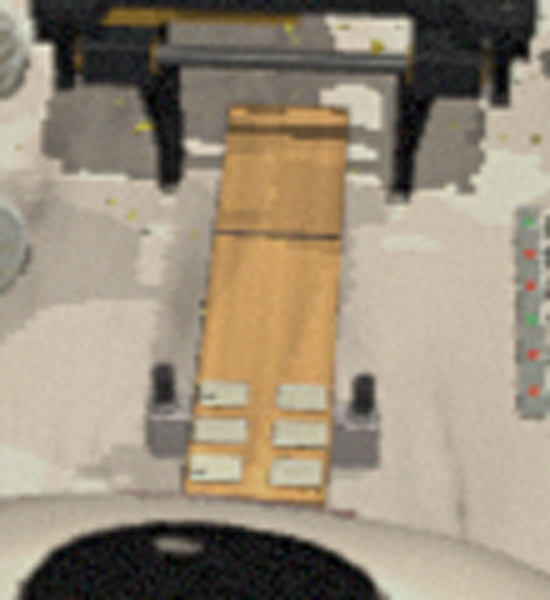

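Run:
```python
from h import *
c=imaging.capture("side")
P=lambda L:[[265+(x+.5)/5-.5,210+(y+.5)/5-.5] for x,y in L]
print("lineL,R tailL,R headL,R",onz(c,P([(215,233),(342,237),(230,107),(348,109),(185,493),(326,500)]),.032).round(4).tolist())
print("pin tops",onz(c,P([(163,369),(364,379)]),.042).round(4).tolist(),"pin bases",onz(c,P([(163,406),(363,413)]),.024).round(4).tolist())
```

```text
lineL,R tailL,R headL,R [[0.5175, -0.0468, 0.032], [0.5667, -0.0477, 0.032], [0.5197, 0.0293, 0.032], [0.5685, 0.0292, 0.032], [0.514, -0.177, 0.032], [0.5625, -0.1787, 0.032]]
pin tops [[0.5034, -0.1286, 0.042], [0.5752, -0.1314, 0.042]] pin bases [[0.5028, -0.13, 0.024], [0.5752, -0.1313, 0.024]]
```

Call:
play_rows([
  [[0,0,0,0,0,0],[0,0,0,0,0,0],[0,0,0,0,0,0],[0,0,0,0,0,0],[0,0,0,0,0,0],[0,0,0,0,0,0],[0,0,0,0,0,0],[0,0,0,0,0,0]],
], fingers=0.04)

```text
time_s: 9.2
position: [0.545, 0.0125, 0.0274]
tcp_rot: [[0.034, 0.999, 0.0], [0.999, -0.034, -0.0], [-0.0, 0.0, -1.0]]
force: [-0.3, -0.3, -0.2]
opening: 0.573
grasp_force: 30.0
```

```bash
python3 go.py .5417 -.062 .027 87.94
```

```text
t 9.2 pos [0.545  0.0125 0.0274] xang 88.03 open 0.5727478535242947 gf 29.997776633827016 F [-0.3 -0.3 -0.2]
shift [-0.0746 -0.0008  0.0004] turn [0.   0.01 0.09]
```

Call:
play_rows([
  [[-0.004,0,0.0005,0,0,0],[-0.012,0,0.0007,0,0,0],[-0.022,0,0.0007,0,0,0],[-0.034,0,0.0007,0,0,0],[-0.046,0,0.0007,0,0,0],[-0.058,0,0.0007,0,0,0],[-0.067,0,0.0007,0,0,0],[-0.072,0,0.0007,0,0,0]],
])

```text
time_s: 9.87
position: [0.5426, -0.0594, 0.0274]
tcp_rot: [[0.036, 0.999, 0.001], [0.999, -0.036, 0.001], [0.001, 0.0, -1.0]]
force: [0.1, 5.7, 6.8]
opening: 0.571
grasp_force: 30.0
```

Call:
play_rows([
  [[-0.002,0,0,0,0,0],[-0.003,0,0,0,0,0],[-0.003,0,0,0,0,0],[-0.003,0,0,0,0,0]],
])

```text
time_s: 10.2
position: [0.5425, -0.062, 0.0274]
tcp_rot: [[0.035, 0.999, 0.001], [0.999, -0.035, 0.001], [0.001, 0.0, -1.0]]
force: [0.0, 2.6, 5.7]
opening: 0.568
grasp_force: 30.0
```

```bash
python3 go.py .5417 -.062 .027 87.94
python3 - <<'E'
from h import *
can=np.zeros((600,800,3),np.uint8)
c=imaging.capture("side");can[:,:550]=cv2.resize(c["frame"][210:330,265:375],None,fx=5,fy=5,interpolation=cv2.INTER_CUBIC)[...,::-1]
c=imaging.capture("top");can[:400,550:]=cv2.resize(c["frame"][200:280,350:400],None,fx=5,fy=5,interpolation=cv2.INTER_CUBIC)[...,::-1]
cv2.imwrite("pics/sl.png",can)
E
```

```text
t 10.2 pos [ 0.5425 -0.062   0.0274] xang 87.98 open 0.5679601186473494 gf 29.995050304569304 F [0.  2.6 5.7]
shift [-0.0001 -0.0008  0.0004] turn [ 0.03 -0.04  0.04]
```

View pics/sl.png

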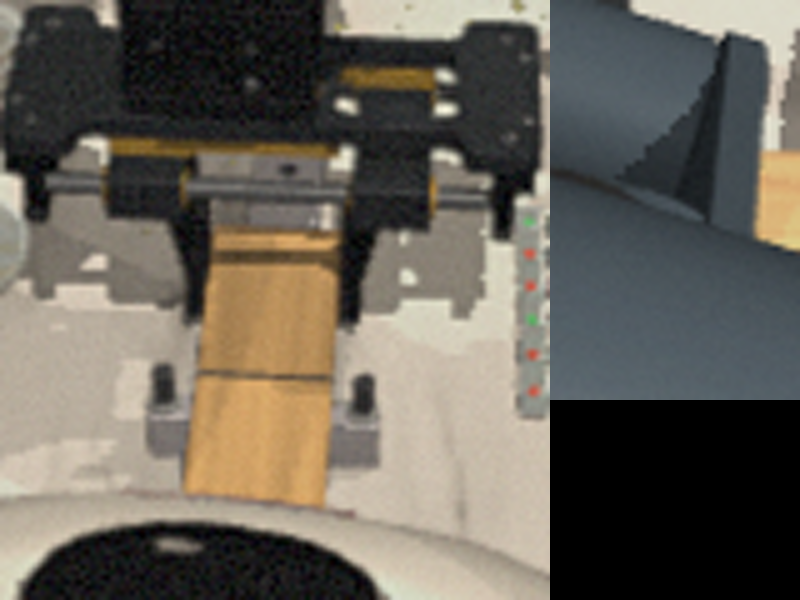

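Run:
```python
from h import *
c=imaging.capture("side")
g0=cv2.cvtColor(cv2.imread("pics/side0.png"),6).astype(float);g=cv2.cvtColor(c["frame"],cv2.COLOR_RGB2GRAY).astype(float)
for a,b in((302,308),(328,334)): print("bar cols",a,"rows286..304",g0[286:305,a:b].mean(1).round().tolist())
for a,b in((295,300),(335,340)): 
    print("pin",a,"rows279..296",g0[279:297,a+1:b-1].mean(1).round().tolist())
    print("   cols",a-3,"row286-288",g0[286:289,a-3:b+3].mean(0).round().tolist())
L=[]
for x in range(307,331):
    p=g[281:289,x];w=np.clip(np.median(p)-8-p,0,None);L.append((x,281+(w*np.arange(8)).sum()/w.sum()))
L=np.array(L);print(L[:,1].round(2).tolist());k=np.polyfit(L[:,0],L[:,1],1)
print("line ctr z32",onz(c,[[319,np.polyval(k,319)]],.032))
for s in(-.1328,-.132,-.1305): print(s,proj(c,[[.539,s+.006,.024],[.539,s-.006,.024],[.503,s,.042],[.575,s,.042],[.539,s,.032]]).round(2).tolist())
```

```text
bar cols 302 rows286..304 [170.0, 171.0, 169.0, 162.0, 170.0, 170.0, 168.0, 168.0, 110.0, 108.0, 108.0, 105.0, 105.0, 104.0, 104.0, 120.0, 154.0, 159.0, 159.0]
bar cols 328 rows286..304 [178.0, 180.0, 179.0, 176.0, 155.0, 168.0, 167.0, 157.0, 149.0, 108.0, 107.0, 108.0, 105.0, 104.0, 105.0, 103.0, 105.0, 128.0, 159.0]
pin 295 rows279..296 [184.0, 183.0, 181.0, 147.0, 76.0, 61.0, 58.0, 45.0, 44.0, 45.0, 48.0, 63.0, 106.0, 106.0, 142.0, 108.0, 107.0, 106.0]
   cols 292 row286-288 [189.0, 190.0, 186.0, 129.0, 58.0, 41.0, 36.0, 71.0, 160.0, 189.0, 189.0]
pin 335 rows279..296 [183.0, 184.0, 182.0, 188.0, 189.0, 162.0, 81.0, 61.0, 56.0, 47.0, 45.0, 41.0, 41.0, 61.0, 101.0, 115.0, 133.0, 106.0]
   cols 332 row286-288 [180.0, 188.0, 194.0, 128.0, 61.0, 49.0, 53.0, 81.0, 171.0, 191.0, 187.0]
[283.99, 284.0, 284.11, 284.29, 284.4, 284.45, 284.59, 284.59, 284.59, 284.63, 284.6, 284.83, 284.94, 284.98, 284.92, 284.99, 285.0, 285.0, 285.11, 285.17, 285.25, 285.19, 285.23, 285.24]
line ctr z32 [[ 0.54210049 -0.1215085   0.032     ]]
-0.1328 [[317.23, 289.92], [316.98, 294.9], [296.79, 285.14], [337.28, 285.97], [317.06, 289.38]]
-0.132 [[317.24, 289.59], [317.0, 294.56], [296.82, 284.81], [337.29, 285.64], [317.08, 289.05]]
-0.1305 [[317.27, 288.97], [317.03, 293.93], [296.88, 284.19], [337.29, 285.02], [317.11, 288.43]]
```

Call:
play_rows([
  [[-0.003,0,0,0,0,0],[-0.006,0,0,0,0,0],[-0.0085,0,0,0,0,0],[-0.0098,0,0,0,0,0],[-0.0098,0,0,0,0,0],[-0.0098,0,0,0,0,0]],
])

```text
time_s: 10.85
position: [0.5421, -0.0715, 0.0274]
tcp_rot: [[0.035, 0.999, 0.0], [0.999, -0.035, 0.001], [0.001, 0.0, -1.0]]
force: [0.7, 4.0, 7.2]
opening: 0.572
grasp_force: 30.0
```

```bash
python3 go.py .5417 -.072 .027 87.94
python3 - <<'E'
from h import *
c=imaging.capture("side");g=cv2.cvtColor(c["frame"],cv2.COLOR_RGB2GRAY).astype(float)
cv2.imwrite("pics/fin.png",cv2.resize(c["frame"][210:330,265:375],None,fx=5,fy=5,interpolation=cv2.INTER_CUBIC)[...,::-1])
L=[]
for x in range(307,329):
    p=g[284:293,x];w=np.clip(np.median(p)-8-p,0,None);L.append((x,284+(w*np.arange(9)).sum()/w.sum()))
L=np.array(L);print(L[:,1].round(2).tolist());k=np.polyfit(L[:,0],L[:,1],1)
print("line ctr z32",onz(c,[[317.3,np.polyval(k,317.3)]],.032))
E
```

```text
t 10.85 pos [ 0.5421 -0.0715  0.0274] xang 87.99 open 0.5722655686943616 gf 29.996525519527495 F [0.7 4.  7.2]
shift [-0.0006 -0.0003  0.0004] turn [ 0.01 -0.06  0.05]
[288.14, 288.22, 288.02, 288.2, 288.35, 288.3, 288.33, 288.42, 288.52, 288.58, 288.66, 288.63, 288.69, 288.74, 288.92, 289.0, 288.97, 289.0, 288.98, 289.0, 289.12, 289.21]
line ctr z32 [[ 0.53936354 -0.13096894  0.032     ]]
```

View pics/fin.png

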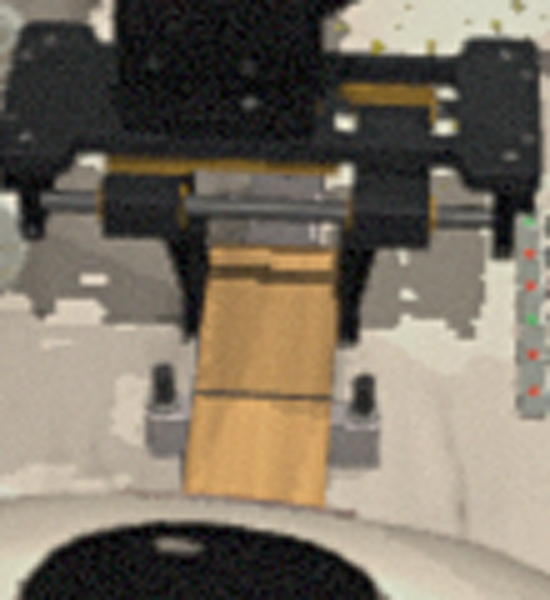

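```bash
python3 -c "
from rig import bot
print(bot.hand_in())"
```

```text
the job is handed in; nothing more can be done
None
```

I handed in the job at about 11 s of the 48 s allowed, with the gripper holding the board's tail: the board lies level on the stand, its dark line measures within about 1 mm of the point between the pins, and its tips point into the lamp. I touched nothing else, but I did not measure the tips' clearance inside the lamp, and the hand-in returned no verdict.

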